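# Height check of a movement under the bridge gauge

### The job

Set the white movement holder on the glass in front of the bridge gauge, nose (the end with the steel movement) first, and push it flat along the guides under the fixed bar until it comes up against the sprung stop. Keep pressing it on the stop with a steady push of about 8 newtons for a good second, then let go and leave it lying there up against the stop. Work gently: never load the gauge with more than 20 newtons, and leave the canister, blower and loupe where they are.

Things in the scene. Friction and masses are not known exactly. Their poses are not given: they have to be found in the camera images.
- holder_mid (a point): Centre of the base block of the loose white plastic movement holder, 9 mm above its underside. Block 100 mm long (x, +x = nose), 46 wide (y), 18 high, straight sides, on 2 mm slippery slide feet (friction about 0.1). Near the nose a round steel movement, 34 mm across, centre 30 mm ahead of the block's, its top 28 mm above the underside (highest point), between jaws 24 mm high. Rear half plain. 0.1 to 0.2 kg.
- holder_nose (a point): Middle of the holder's nose end face: 50 mm ahead of holder_mid along the holder's +x, at the same height.
- gauge: Bridge gauge, fixed to the glass. Origin on the glass under the middle of the bar; +x = way the holder is pushed in, y across, z up. No floor: the holder slides on the glass. Two aluminium guides 10 mm high leave a channel 49 mm wide at x = -15 to +67 mm; the mouth flares to 70 mm wide at x = -37 mm. Free glass before it.
- bridge: The steel bridge bar, fixed to the gauge, across the channel at gauge x = -6 to +6 mm, on a post at each side (58 mm free between them). Underside of the bar 30.5 mm above the glass, top 42.5 mm. Its origin and axes are those of the gauge (on the glass under the bar).
- stop_block: Fixed cross block that carries the sprung stop (24 mm high, gauge x = 87 to 101 mm; origin and axes those of the gauge). Its stop plate, 36 mm wide, 3 to 17 mm high, closes the channel. A thumb screw sets where the plate's face rests, differently each time and not measured: gauge x = 43 to 67 mm, to be felt. It gives along +x on a stiff damped spring, 8 N per mm, 5 mm at most.
- canister: Bystander: steel screw-top parts canister, 53 mm across, 56 mm high, standing. Origin at the centre of its underside. Leave it alone.
- blower: Bystander: blue silicone dust blower, 54 mm across, 95 mm high with its nozzle upward. Origin at the centre of its underside. Leave it alone.
- loupe: Bystander: chrome loupe, 36 mm across, 30 mm high. Origin at the centre of its underside. Leave it alone.
Things that resemble listed ones, but are neither listed nor needed, are in the scene too. Of the things that look like the part that bears holder_mid, the smallest one is meant.

How it is judged (in metres and radians):
On the way, in this order (a step that is already met when the one before it is completed fails the run):
1. the holder is in front of the bridge, flat on the glass and lined up with the channel, nose first, its movement not yet under the bar (x of holder_mid in the frame of gauge between -0.18 and -0.057 m and y of holder_mid in the frame of gauge between -0.02 and 0.02 m and height (world z) of holder_mid below 0.012 m and angle between holder_mid's own z axis and vertical below 0.06 rad and angle between the x axis of holder_mid and the x axis of gauge, either way round below 0.3 rad), for 0.1 s.
2. the holder, flat in the channel with its movement past the bar, is pressed on the sprung stop with 4 to 12 N for 0.8 s (x of holder_nose in the frame of gauge above 0.038 m and x of holder_mid in the frame of gauge above -0.01 m and contact force between holder and stop_block between 4 and 12 N and height (world z) of holder_mid below 0.012 m and angle between the x axis of holder_mid and the x axis of gauge, either way round below 0.1 rad), for 0.8 s.
At the end, for the whole second after the job is handed in: The holder lies flat, let go and at rest at the stop in the channel, nose first and square (0.1 rad), its middle from 12 mm before to 23 mm beyond the middle of the bar (the stop is set differently each time); canister, blower and loupe within 10 mm of where they stood (x of holder_nose in the frame of gauge above 0.038 m and x of holder_mid in the frame of gauge between -0.012 and 0.023 m and y of holder_mid in the frame of gauge between -0.004 and 0.004 m and height (world z) of holder_mid below 0.012 m and angle between holder_mid's own z axis and vertical below 0.06 rad and angle between the x axis of holder_mid and the x axis of gauge, either way round below 0.1 rad and linear speed of holder below 0.01 m/s and distance of each of canister, blower, loupe from where it was at the start of the episode below 0.01 m); the robot touches nothing.
It fails at once if the holder loads the gauge (guides, bar or stop) with more than 20 N (contact force between holder and gauge above 20 N).
It fails at once if the robot loads the gauge with more than 20 N (contact force between the arm and gauge above 20 N).
It fails at once if canister, blower or loupe is knocked more than 15 mm (distance of any of canister, blower, loupe from where it was at the start of the episode above 0.015 m).
It also fails if it takes over 64 s, if anything falls off the work surface, if the arm or the gripper's body presses on something with over 40 N, if the wrist force passes 120 N, or if a joint passes its speed limit or range.

### The arm

A 6-joint arm with a two-finger parallel gripper is mounted at the origin on the work surface. World frame = base frame: x ahead of the robot, y to its left, z up, the work surface at z = 0. Lengths are in mm, angles in rad, forces in N, time in s.
With the tool pointing down it reaches from about 300 to 875 mm from the base axis. Payload 6.4 kg.
Tool frame: the origin (TCP) lies between the finger pads; the fingertips stand r.tips_ahead ahead of it and the grasp point (between the pads) lies 2 mm behind it (r.tips_ahead is the distance from the TCP to the fingertips, in mm); z points along the fingers, y is the line along which they close (so a half turn about z gives the same grasp; the last joint's range is limited). The gripper opens to 88 mm and grips with 3 to 60 N. Pads are 18 mm wide; open, the fingers measure 123 mm over their backs; the gripper's body (75 mm by 187 mm) begins 45 mm behind the grasp point.
Start: joints at [-1.388, 0.181, 1.607, -0, 1.354, -0.206], TCP at [217.987, -532.093, 233.314] pointing down, gripper open.
Joint ranges: [-2.99, 2.99], [-0.89, 2.07], [0.3, 2.58], [-1.14, 4.28], [0, 2.63], [-3.12, 3.12]. Speed limits (rad/s): [2.57, 2.57, 3.01, 3.14, 3.14, 3.14].

### API

Orientations are given as a 3x3 rotation matrix whose columns are the frame's x, y, z axes.
In Python, from plant import read_state, cams, order, models, r gives the robot as it stands.
- The arm moves only by the tool send_rows, never from a script. Its argument "series" is a list of rows, each a list of 3 entries, a list of its own where there are three numbers: the opening, from 0 (shut) to 1 (fully open), then the shift along the tool's x, y, z each as a share of 0.5 m, from -1 to 1, then the turn, a rotation vector about the tool's x, y, z each as a share of pi rad, from -1 to 1. In form: [[claw, [tx, ty, tz], [wx, wy, wz]], ...]. A call has 1 to 12 rows; each row is the pose to reach, as a shift and turn from the pose commanded when the call began, along the tool's axes at that moment, turning the shorter way round; what a row does not reach only later rows make up. A row lasts 1/10 s, in which the tool goes at most 50 mm and 8.59 degrees, less where a joint would pass 70% of its speed; a pose out of reach is approached as far as the arm can. A call with a number of a shift or a turn outside -1 to 1 is refused whole. A call with a gripper value outside its range is refused whole. The fingers move at their own pace and stop on an object; "force" is the grip in N (left out, the last holds). Time passes only in rows, so rows that repeat a pose let the fingers close. It gives the time, the measured TCP pose, the force, the opening and the grip force at its end, in the units of the state.
- read_state(): the state, without advancing time (a new reading comes with each control period).
- cams.get_image(name): name is "scene" or "top" or "wrist"; returns (picture, depth): 384x512x3 uint8, blue, green, red; 384x512 float32, mm along the optical axis (not along the pixel's ray), 0 where there is no reading.
- cams.camera_params(name): a dict with "vertical_fov" (degrees; the focal length in pixels is half the picture's height over the tangent of half this angle, whatever the lens; pixels are square), "cx", "cy" (the principal point, pixels), "R" (3x3) and "t" (3): a world point X has camera coordinates R X + t; the wrist camera has in their place "mount" (4x4, takes a point from camera to tool coordinates, whose origin is the TCP and whose axes are the flange's). Camera axes: x right, y down, z forward; pixel columns grow to the right and rows downward; lengths in mm; the calibration is good to about 2 mm. The wrist camera is an equidistant fisheye: a pixel r from the principal point sees the ray r / f radians off the axis. A picture is of the moment at which its call begins: read the wrist's pose just before it. camera_params takes no time and is no camera call.
- order.sign_off(): hands the job in; it is judged then, once.
Trained networks look in the newest picture that a camera, given by its name, has taken for a name from the list of things; names that differ only in an ending like _2 or _b are one class to them, and where a whole thing is asked for, a point or a joint stands for the part that bears it (a point fixed in the world has none). Each returns a list of dicts, best first, with "score" (0 to 1); they miss things now and then, are a little off and sometimes report something else, mostly with a low value. They report only what shows in the picture. A call takes as long as a camera call. They do not tell look-alikes from the thing itself.
- models.spot_in(query, camera): "bbox" ([left, top, right, bottom] in pixels, round what is visible of it).
- models.regions_of(query, camera): "pixels" (384x512 bool, what is visible of it) and "bbox" ([left, top, right, bottom] in pixels, round what is visible of it).
The state is a dict: "time": time; "q": joint angles; "qvel": joint speeds; "effort": joint torques, N m; "tcp_pos": TCP position; "tcp_rot": TCP orientation; "force": force on the tool from outside, world axes, zero at the start; "wrist_torque": the same for the moment, N m; "grip_width": opening from 0.0 (shut) to 1.0 (fully open); "gripper_force": force on a finger pad.
Only numpy, scipy, OpenCV 4.12 (cv2) and the standard library are available. Lean on these libraries where they do the work, as an engineer would, in place of code of your own. Each camera call takes 0.05 s, during which the arm holds its last target. There are 200 camera calls.

## Working session

There is one attempt and no reset: what is moved stays moved. The work goes in short steps, Python scripts to look and compute and a tool call to move; the robot and the scene stay as the last step left them, time stands still between calls to the robot, and variables do not carry over. Pictures are saved under pics/ and viewed, at most 10 in all, crops included, and the job is handed in when it is done.

Besides the shell and the picture viewer there is one more tool, called as name(argument=value, ...), one argument or row to a line, values as JSON. send_rows: Moves the arm, as the interface text tells. Shift numbers are shares of 0.5 m and turn numbers shares of pi rad, none past 1 either way. Its arguments: {"type":"object","properties":{"series":{"type":"array"},"force":{"type":"number"}},"required":["series"]}

```bash
mkdir -p pics; ls; cat > h.py <<'E'
import numpy as np, cv2
from plant import read_state, cams, order, models, r
def ray(p,u,v):
    f=192/np.tan(np.radians(p["vertical_fov"])/2)
    return np.array([(u-p["cx"])/f,(v-p["cy"])/f,np.ones_like(u,dtype=float)])
def world(name,depth):
    p=cams.camera_params(name); v,u=np.mgrid[0:384,0:512]
    c=ray(p,u.astype(float),v).reshape(3,-1)*depth.ravel()
    R=np.array(p["R"]);t=np.array(p["t"]).reshape(3,1)
    return (R.T@(c-t)).T.reshape(384,512,3)
E
python3 - <<'E'
from h import *
s=read_state();print(s["time"],s["tcp_rot"],s["grip_width"],r.tips_ahead)
a=[]
for n in ["scene","top"]:
    im,d=cams.get_image(n);cv2.imwrite(f"pics/{n}0.png",im);np.save(n+".npy",d)
    W=world(n,d)
    for q in ["holder_mid","gauge","bridge","stop_block","canister","blower","loupe"]:
        for m in models.regions_of(q,n)[:4]:
            w=W[m["pixels"]&(d>0)]
            print(n,q,round(m["score"],2),np.round(m["bbox"]),np.round(np.median(w,0)) if len(w) else 0,np.round(np.percentile(w,[3,97],axis=0)).tolist() if len(w) else 0)
E
```

```text
pics
0.0 [[ 9.25360314e-01  3.79088644e-01 -3.00017980e-04]
 [ 3.79088593e-01 -9.25358862e-01  1.67778593e-03]
 [ 3.58405297e-04 -1.66628991e-03 -9.99998548e-01]] 1.000425013691779 17.0
scene holder_mid 0.82 [192. 125. 224. 153.] [ 433. -328.   25.] [[389.0, -392.0, 7.0], [476.0, -274.0, 39.0]]
scene holder_mid 0.79 [242. 140. 290. 171.] [ 391. -139.   25.] [[308.0, -177.0, 9.0], [433.0, -122.0, 39.0]]
scene holder_mid 0.75 [196. 162. 234. 178.] [ 535. -187.   19.] [[490.0, -223.0, 5.0], [572.0, -148.0, 30.0]]
scene gauge 0.93 [233. 211. 309. 267.] [639.  93.  11.] [[574.0, 38.0, 1.0], [698.0, 136.0, 44.0]]
scene bridge 0.89 [270. 210. 298. 238.] [595.  99.  38.] [[585.0, 54.0, 12.0], [603.0, 129.0, 46.0]]
scene stop_block 0.56 [231. 229. 274. 267.] [687.  82.  18.] [[638.0, 33.0, 3.0], [704.0, 125.0, 26.0]]
scene canister 0.57 [179. 195. 201. 228.] [703. -78.  46.] [[674.0, -111.0, 3.0], [719.0, -66.0, 58.0]]
scene blower 0.71 [136. 167. 161. 206.] [ 719. -220.   39.] [[694.0, -244.0, 2.0], [737.0, -209.0, 80.0]]
scene loupe 0.76 [393. 222. 412. 240.] [445. 290.  29.] [[419.0, 271.0
[... 158 characters left out ...]
 [322. 184. 368. 225.] [ 525. -186.   19.] [[485.0, -225.0, 3.0], [567.0, -146.0, 29.0]]
top holder_mid 0.7 [292. 122. 315. 151.] [688. -87.  55.] [[670.0, -111.0, 8.0], [716.0, -66.0, 59.0]]
top holder_mid 0.57 [315. 246. 340. 308.] [ 364. -148.   25.] [[305.0, -178.0, 20.0], [427.0, -120.0, 39.0]]
top gauge 0.65 [207. 129. 250. 193.] [638.  84.  10.] [[571.0, 38.0, -1.0], [692.0, 136.0, 44.0]]
top stop_block 0.76 [213. 133. 251. 161.] [681.  81.  22.] [[636.0, 35.0, 6.0], [698.0, 123.0, 26.0]]
top canister 0.75 [290. 123. 314. 149.] [689. -87.  55.] [[670.0, -111.0, 8.0], [716.0, -64.0, 59.0]]
top loupe 0.58 [130. 236. 143. 253.] [438. 291.  30.] [[422.0, 276.0, 9.0], [451.0, 308.0, 33.0]]
```

```bash
python3 - <<'E'
import cv2
a=cv2.imread("pics/top0.png")
cv2.imwrite("pics/v1.png",cv2.resize(a[110:310,120:450],(792,480),interpolation=cv2.INTER_CUBIC))
E
```

```text
(no output)
```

View pics/v1.png

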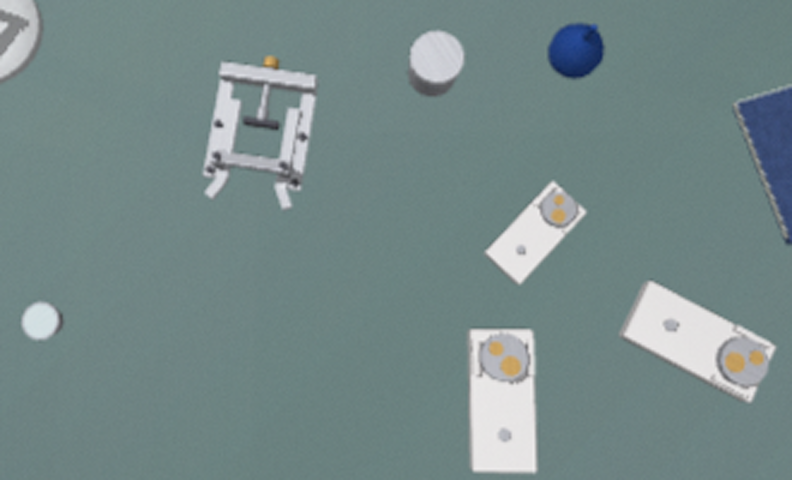

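```bash
python3 - <<'E'
from h import *
for n in ["scene","top"]:
    im,d=cams.get_image(n);W=world(n,d)
    ok=(d>0)
    def box(sel):
        p=W[sel][:,:2].astype(np.float32); 
        r_=cv2.minAreaRect(p); return len(p),np.round(r_[0],1),np.round(r_[1],1),round(r_[2],1)
    x,y,z=W[...,0],W[...,1],W[...,2]
    near=ok&(abs(x-527)<70)&(abs(y+186)<70)
    print(n,"floor z",np.median(z[near&(z<6)]))
    print(" block",box(near&(z>12)&(z<35)), np.percentile(z[near&(z>12)],[10,30,50,70,90,98]))
    print(" mov",np.median(W[near&(z>25.5)],0))
    g=ok&(x>540)&(x<730)&(y>20)&(y<150)
    b=g&(z>35)&(z<48); print(" bar",box(b),np.median(z[b]))
    s=g&(z>19)&(z<30)&(x>660); print(" stop",box(s),np.median(z[s]))
    gd=g&(z>6)&(z<15)&(x<680); print(" guides",box(gd))
E
```

```text
scene floor z 1.1701531748409446
 block (423, array([ 528.1, -190.9]), array([48.8, 98.8]), 46.0) [15.77568116 18.39522398 19.29674388 20.65676903 28.87833363 30.05970464]
 mov [ 551.81456812 -208.03329964   28.98241612]
 bar (220, array([592.8,  90.5]), array([78.4, 13.8]), 81.8) 42.74698575267573
 stop (314, array([692. ,  75.8]), array([98.5, 27.9]), 80.5) 24.433958264506366
 guides (720, array([613.6,  87.8]), array([101.5, 119.7]), 81.3)
top floor z 0.0757388842241361
 block (820, array([ 527.5, -187.6]), array([ 46.2, 100. ]), 46.4) [16.02367553 17.61229569 18.63721498 20.25626132 27.95423992 30.07247592]
 mov [ 549.77438123 -208.03470305   28.24483441]
 bar (186, array([592.6,  93.3]), array([77.7, 13. ]), 81.4) 42.92863291130293
 stop (252, array([691.6,  78.4]), array([97.7, 28.2]), 81.3) 23.828300858479977
 guides (620, array([620.8,  89. ]), array([ 99.8, 129.6]), 81.5)
```

```bash
cat >> h.py <<'E'
def plan(p,yaw):
    s=read_state();R=np.array(s["tcp_rot"]);c,q=np.cos(np.radians(yaw)),np.sin(np.radians(yaw))
    T=np.array([[c,q,0],[q,-c,0],[0,0,-1.]])
    w=cv2.Rodrigues(R.T@T)[0].ravel()
    print("shift",np.round(R.T@(np.array(p)-s["tcp_pos"])/500,4),"turn",np.round(w/np.pi,4),"| t",s["time"],"tcp",np.round(s["tcp_pos"],1),"F",np.round(s["force"],2),"q",np.round(s["q"],2))
E
python3 - <<'E'
from h import *
plan([513,-174.3,120],-43.6)
E
```

```text
shift [ 0.8173 -0.4385  0.2267] turn [ 0.    -0.     0.366] | t 0.9 tcp [ 218.  -532.1  233.3] F [-0.01  0.24  0.12] q [-1.39  0.18  1.61  0.    1.35 -0.21]
```

send_rows(
  series=[
    [1, [0.8173, -0.4385, 0.2267], [0, 0, 0.366]],
    [1, [0.8173, -0.4385, 0.2267], [0, 0, 0.366]],
    [1, [0.8173, -0.4385, 0.2267], [0, 0, 0.366]],
    [1, [0.8173, -0.4385, 0.2267], [0, 0, 0.366]],
    [1, [0.8173, -0.4385, 0.2267], [0, 0, 0.366]],
    [1, [0.8173, -0.4385, 0.2267], [0, 0, 0.366]],
    [1, [0.8173, -0.4385, 0.2267], [0, 0, 0.366]],
    [1, [0.8173, -0.4385, 0.2267], [0, 0, 0.366]],
    [1, [0.8173, -0.4385, 0.2267], [0, 0, 0.366]],
    [1, [0.8173, -0.4385, 0.2267], [0, 0, 0.366]],
    [1, [0.8173, -0.4385, 0.2267], [0, 0, 0.366]],
    [1, [0.8173, -0.4385, 0.2267], [0, 0, 0.366]],
  ],
)

```text
time: 2.1
tcp_pos: [513.3, -173.0, 119.5]
tcp_rot: [[0.726, -0.687, -0.001], [-0.687, -0.726, 0.0], [-0.001, 0.0, -1.0]]
force: [-0.1, 0.4, -0.7]
grip_width: 0.997
gripper_force: 0.0
```

Now a close check with the wrist camera.

```bash
cat >> h.py <<'E'
def wrist():
    s=read_state();im,d=cams.get_image("wrist");p=cams.camera_params("wrist")
    f=192/np.tan(np.radians(p["vertical_fov"])/2)
    v,u=np.mgrid[0:384,0:512].astype(float);a,b=u-p["cx"],v-p["cy"];rr=np.hypot(a,b)+1e-9;th=rr/f
    k=np.where(th<1.4,np.tan(np.minimum(th,1.4)),0)/rr
    C=np.stack([a*k,b*k,np.ones_like(a)],-1)*d[...,None]
    M=np.array(p["mount"]);T=C@M[:3,:3].T+M[:3,3]
    return im,d*(th<1.4),T@np.array(s["tcp_rot"]).T+s["tcp_pos"]
E
python3 - <<'E'
from h import *
im,d,W=wrist();cv2.imwrite("pics/w1.png",im)
x,y,z=[W[...,i] for i in range(3)]
s=(d>0)&(abs(x-527)<75)&(abs(y+188)<75)&(z>12)&(z<35)
print(s.sum(),cv2.minAreaRect(W[s][:,:2].astype(np.float32)),np.percentile(z[s],[10,50,90,98]))
fl=(d>0)&(abs(x-527)<75)&(abs(y+188)<75)&(z<8);print(np.median(z[fl]))
m=models.regions_of("holder_mid","wrist")
for k in m[:3]:
    q=k["pixels"]&(d>0)&(z>14)&(z<35);print(k["score"],k["bbox"],cv2.minAreaRect(W[q][:,:2].astype(np.float32)) if q.sum()>5 else 0)
    q2=q&(z>25.5);print(np.median(W[q2],0) if q2.any() else 0)
plan([513,-174.3,22],-43.6)
E
```

```text
5819 ((527.4956665039062, -188.8394775390625), (46.513885498046875, 99.32152557373047), 46.050662994384766) [16.27168653 17.38939262 27.22442131 28.1216688 ]
-0.9177100143574606
0.82 [232.8, 117.3, 289.0, 225.6] ((527.4982299804688, -188.7949676513672), (46.478973388671875, 99.32351684570312), 45.94009780883789)
[ 549.24619035 -209.59181037   27.13059792]
0.76 [273.0, 245.0, 377.8, 337.8] ((367.59954833984375, -149.9907684326172), (59.757080078125, 133.46536254882812), 87.60980224609375)
[ 417.31232527 -167.61641805   30.65741183]
0.56 [379.5, 103.9, 502.4, 194.2] ((422.894775390625, -339.117431640625), (133.5286102294922, 61.91061019897461), 62.021324157714844)
[ 420.93620038 -365.7566985    30.45493997]
shift [-0.0008 -0.0015  0.1965] turn [ 0.0001 -0.0001 -0.    ] | t 2.2 tcp [ 512.8 -175.1  120.2] F [ 0.4   0.25 -0.08] q [-0.55  0.24  1.79 -0.    1.12  1.78]
```

View pics/w1.png

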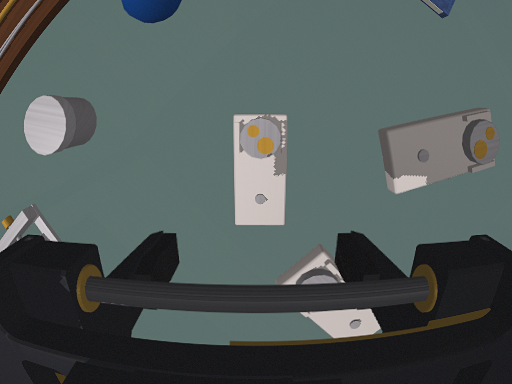

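send_rows(
  series=[
    [1, [-0.001, -0.001, 0.08], [0, 0, 0]],
    [1, [-0.001, -0.001, 0.15], [0, 0, 0]],
    [1, [-0.001, -0.001, 0.196], [0, 0, 0]],
    [1, [-0.001, -0.001, 0.196], [0, 0, 0]],
    [1, [-0.001, -0.001, 0.196], [0, 0, 0]],
    [0.3, [-0.001, -0.001, 0.196], [0, 0, 0]],
    [0.3, [-0.001, -0.001, 0.196], [0, 0, 0]],
    [0.3, [-0.001, -0.001, 0.196], [0, 0, 0]],
    [0.3, [-0.001, -0.001, 0.196], [0, 0, 0]],
    [0.3, [-0.001, -0.001, 0.196], [0, 0, 0]],
    [0.3, [-0.001, -0.001, 0.196], [0, 0, 0]],
    [0.3, [-0.001, -0.001, 0.196], [0, 0, 0]],
  ],
  force=20,
)

```text
time: 3.4
tcp_pos: [513.0, -173.5, 21.9]
tcp_rot: [[0.724, -0.69, -0.0], [-0.69, -0.724, 0.0], [-0.0, 0.0, -1.0]]
force: [-0.6, 0.5, -0.0]
grip_width: 0.389
gripper_force: 0.0
```

```bash
python3 - <<'E'
from h import *
print({k:np.round(v,2) for k,v in read_state().items() if k in("time","grip_width","gripper_force","tcp_pos","force")})
im,d,W=wrist();cv2.imwrite("pics/w2.png",im)
E
```

```text
{'time': np.float64(3.4), 'tcp_pos': array([ 513.  , -173.5 ,   21.95]), 'force': array([-0.61,  0.54, -0.04]), 'gripper_force': np.float64(0.0), 'grip_width': np.float64(0.39)}
```

View pics/w2.png

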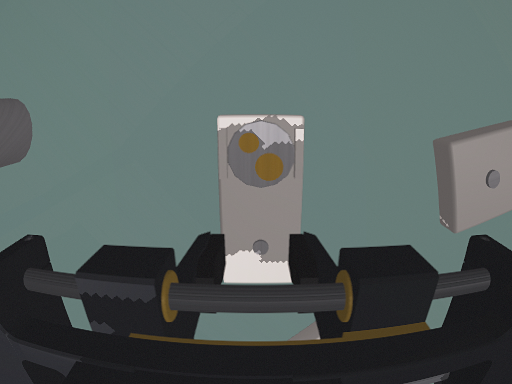

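send_rows(
  series=[
    [0.3, [0, 0, 0], [0, 0, 0]],
    [0.3, [0, 0, 0], [0, 0, 0]],
    [0.3, [0, 0, 0], [0, 0, 0]],
  ],
)

```text
time: 3.75
tcp_pos: [513.0, -173.6, 21.9]
tcp_rot: [[0.724, -0.69, -0.0], [-0.69, -0.724, 0.0], [-0.0, 0.0, -1.0]]
force: [0.1, 0.3, -0.2]
grip_width: 0.301
gripper_force: 0.0
```

```bash
python3 - <<'E'
from h import *
s=read_state();print({k:np.round(v,2) for k,v in s.items() if k in("time","grip_width","gripper_force","tcp_pos","force")})
im,d,W=wrist()
loc=(W-np.array(s["tcp_pos"]))@np.array(s["tcp_rot"])   # tool coords
# points near fingers: tool z>-15
x,y,z=[W[...,i] for i in range(3)]
s2=(d>0)&(z>12)&(z<35)&(abs(x-527)<75)&(abs(y+188)<75)
for c in range(200,325,8): print(c,[tuple(np.round(loc[rw,c]).astype(int)) for rw in (200,225,245,262,278)])
# holder top edges
n=(d>0)&(abs(z-18)<3)&(abs(loc[...,0]-12)<8);print(np.percentile(loc[n][:,1],[1,99]),n.sum())
E
```

```text
{'time': np.float64(3.75), 'tcp_pos': array([ 512.98, -173.59,   21.93]), 'force': array([ 0.14,  0.29, -0.18]), 'gripper_force': np.float64(0.0), 'grip_width': np.float64(0.3)}
200 [(np.int64(19), np.int64(-35), np.int64(22)), (np.int64(3), np.int64(-37), np.int64(22)), (np.int64(11), np.int64(-28), np.int64(-23)), (np.int64(10), np.int64(-25), np.int64(-40)), (np.int64(10), np.int64(-23), np.int64(-52))]
208 [(np.int64(19), np.int64(-31), np.int64(23)), (np.int64(3), np.int64(-31), np.int64(22)), (np.int64(10), np.int64(-24), np.int64(-22)), (np.int64(9), np.int64(-22), np.int64(-37)), (np.int64(8), np.int64(-20), np.int64(-49))]
216 [(np.int64(19), np.int64(-26), np.int64(23)), (np.int64(3), np.int64(-27), np.int64(23)), (np.int64(8), np.int64(-21), np.int64(-18)), (np.int64(9), np.int64(-19), np.int64(-36)), (np.int64(8), np.int64(-17), np.int64(-49))]
224 [(np.int64(25), np.int64(-19), np.int64(5)), (np.int64(10), np.int64(-19), np.int64(5)), (np.int64(9), np.int64(-17), np.int64(-19)), (np.int64(7), np.int64(-15), np.int64(-34)), (np.int64(7), np.int64(-14), np.int64(-47))]
232
[... 2009 characters left out ...]
t64(19), np.int64(28), np.int64(22)), (np.int64(3), np.int64(29), np.int64(22)), (np.int64(10), np.int64(22), np.int64(-22)), (np.int64(9), np.int64(20), np.int64(-37)), (np.int64(8), np.int64(18), np.int64(-49))]
312 [(np.int64(19), np.int64(33), np.int64(23)), (np.int64(3), np.int64(34), np.int64(23)), (np.int64(10), np.int64(26), np.int64(-22)), (np.int64(10), np.int64(23), np.int64(-39)), (np.int64(10), np.int64(21), np.int64(-52))]
320 [(np.int64(19), np.int64(38), np.int64(23)), (np.int64(3), np.int64(39), np.int64(23)), (np.int64(-11), np.int64(40), np.int64(22)), (np.int64(10), np.int64(26), np.int64(-40)), (np.int64(10), np.int64(24), np.int64(-53))]
[-21.26425673 126.11104961] 2258
```

```bash
python3 - <<'E'
from h import *
s=read_state();im,d,W=wrist()
loc=(W-np.array(s["tcp_pos"]))@np.array(s["tcp_rot"])
print(cams.camera_params("wrist"), [a for a in dir(r) if a[0]!="_"])
dark=(im.max(2)<70)&(d>0)&(abs(loc[...,1])<40)&(abs(loc[...,0])<14)
for rw in range(224,300,6):
    q=loc[rw][dark[rw]]
    if len(q): print(rw,len(q),np.round(q[:,2].max()),np.round(q[np.argmax(q[:,2])]))
t0,d0=cams.get_image("scene");cv2.imwrite("pics/v3.png",cv2.resize(t0[90:250,140:340],(800,640))[:600])
E
```

```text
{'vertical_fov': 65.70646984690485, 'cx': 256.51420633844344, 'cy': 197.52987887247738, 'mount': array([[-1.33530045e-03, -9.60736440e-01, -2.77459384e-01,
         7.07485187e+01],
       [ 9.99998979e-01, -1.14159542e-03, -8.59681737e-04,
        -7.61254261e-01],
       [ 5.09181210e-04, -2.77460249e-01,  9.60736983e-01,
        -1.50437779e+02],
       [ 0.00000000e+00,  0.00000000e+00,  0.00000000e+00,
         1.00000000e+00]])} ['Unreachable', 'tips_ahead']
236 52 -6.0 [ 8. 20. -6.]
242 60 -9.0 [  6. -14.  -9.]
248 67 -10.0 [  3.  12. -10.]
254 77 -4.0 [ -4. -14.  -4.]
260 85 -5.0 [ -7. -14.  -5.]
266 86 -17.0 [ -4. -14. -17.]
272 82 -22.0 [ -5.  12. -22.]
278 78 -25.0 [ -7. -14. -25.]
```

View pics/v3.png

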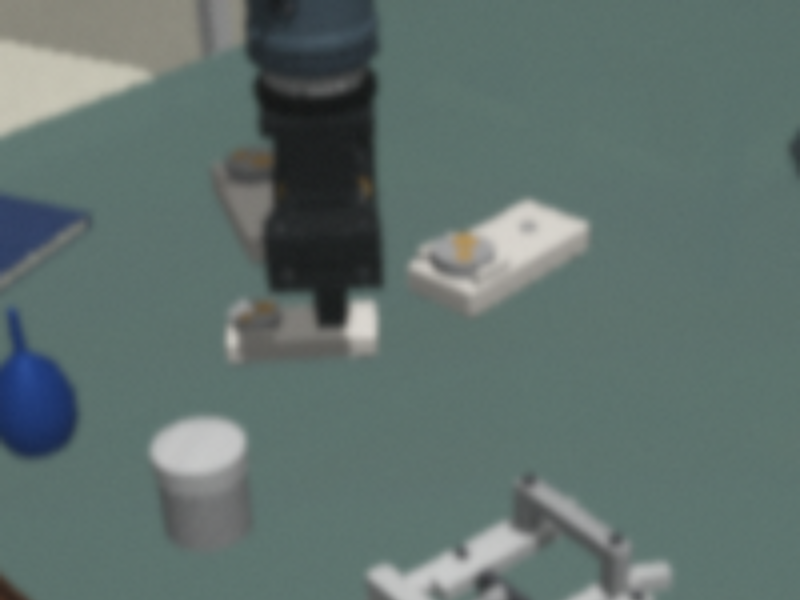

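send_rows(
  series=[
    [1, [0, 0, 0], [0, 0, 0]],
    [1, [0, 0, 0], [0, 0, 0]],
    [1, [0, 0, 0], [0, 0, 0]],
    [1, [0, 0, 0], [0, 0, 0]],
    [1, [0, 0, 0], [0, 0, 0]],
    [1, [0, 0, 0], [0, 0, 0]],
    [1, [0, 0, 0], [0, 0, 0]],
    [1, [0, 0, 0], [0, 0, 0]],
    [1, [0, 0, 0], [0, 0, 0]],
  ],
)

```text
time: 4.8
tcp_pos: [513.0, -173.6, 22.0]
tcp_rot: [[0.724, -0.69, -0.0], [-0.69, -0.724, 0.0], [-0.0, -0.0, -1.0]]
force: [-0.7, -0.7, -0.5]
grip_width: 1.003
gripper_force: 0.0
```

```bash
python3 - <<'E'
from h import *
s=read_state();im,d,W=wrist();print(s["time"],s["grip_width"],r.tips_ahead)
R=np.array(s["tcp_rot"])
loc=(W-np.array(s["tcp_pos"]))@R
dark=(im.max(2)<70)&(d>0)&(abs(loc[...,1])<70)&(abs(loc[...,0])<14)
print(np.percentile(loc[dark][:,2],[90,95,98,99,100]))
im,d=cams.get_image("scene");Ws=world("scene",d)
loc=(Ws-np.array(s["tcp_pos"]))@R
for sg in(1,-1):
    q=(im.max(2)<70)&(d>0)&(abs(loc[...,0])<12)&(sg*loc[...,1]>30)&(sg*loc[...,1]<75)&(loc[...,2]>-45)
    print(sg,q.sum(),np.percentile(loc[q][:,2],[50,80,90,95,100]) if q.any() else 0)
E
```

```text
4.8 1.002952598325112 17.0
[-17.36456692 -11.55250643  -7.44059437  -6.16629114  23.71581785]
1 1 [18.27088473 18.27088473 18.27088473 18.27088473 18.27088473]
-1 87 [-25.60019445 -16.21700407 -12.78822116  -9.79700233  -6.19013123]
```

send_rows(
  series=[
    [1, [0, 0, 0.012], [0, 0, 0]],
    [1, [0, 0, 0.024], [0, 0, 0]],
    [1, [0, 0, 0.034], [0, 0, 0]],
    [1, [0, 0, 0.04], [0, 0, 0]],
    [1, [0, 0, 0.04], [0, 0, 0]],
    [1, [0, 0, 0.04], [0, 0, 0]],
  ],
)

```text
time: 5.5
tcp_pos: [513.0, -173.5, 1.8]
tcp_rot: [[0.724, -0.69, -0.0], [-0.69, -0.724, 0.0], [-0.0, 0.0, -1.0]]
force: [-0.5, -0.5, 0.6]
grip_width: 0.996
gripper_force: 0.0
```

No contact, as the measured tips predict. Close.

send_rows(
  series=[
    [0.3, [0, 0, 0], [0, 0, 0]],
    [0.3, [0, 0, 0], [0, 0, 0]],
    [0.3, [0, 0, 0], [0, 0, 0]],
    [0.3, [0, 0, 0], [0, 0, 0]],
    [0.3, [0, 0, 0], [0, 0, 0]],
    [0.3, [0, 0, 0], [0, 0, 0]],
    [0.3, [0, 0, 0], [0, 0, 0]],
    [0.3, [0, 0, 0], [0, 0, 0]],
    [0.3, [0, 0, 0], [0, 0, 0]],
  ],
  force=20,
)

```text
time: 6.4
tcp_pos: [513.0, -173.7, 2.0]
tcp_rot: [[0.724, -0.69, 0.0], [-0.69, -0.724, -0.0], [0.0, 0.0, -1.0]]
force: [-1.0, 0.8, 0.9]
grip_width: 0.518
gripper_force: 20.0
```

```bash
python3 - <<'E'
from h import *
s=read_state();print(s["grip_width"],s["gripper_force"],s["force"])
im,d,W=wrist();R=np.array(s["tcp_rot"]);loc=(W-np.array(s["tcp_pos"]))@R
z=W[...,2]
q=(d>0)&(abs(z-17)<3.5)&(abs(loc[...,1])<35)&(abs(loc[...,0])<85)&(im.min(2)>90)
print(cv2.minAreaRect(loc[q][:,:2].astype(np.float32)),np.percentile(loc[q][:,0],99.5))
g=np.array([592.7,92.5]);y=np.radians(-8.6);ex=np.array([np.cos(y),np.sin(y)])
print("front point for holder_mid -95, tool 20 behind:",g+ex*-115)
plan([513,-173.5,62],-43.6)
E
```

```text
0.5184190279875682 19.96640771627426 [-0.97540186  0.82437384  0.93948019]
((26.921506881713867, -0.5820503234863281), (88.45378875732422, 46.568572998046875), 0.6002470254898071) 70.7388290885277
front point for holder_mid -95, tool 20 behind: [478.99301618 109.6965645 ]
shift [-0.0002 -0.0002 -0.12  ] turn [ 0. -0. -0.] | t 6.45 tcp [ 513.  -173.6    2. ] F [-1.19 -0.06  1.68] q [-0.55  0.43  1.82 -0.    0.89  1.79]
```

```bash
python3 - <<'E'
from h import *
plan([473.5,110.5,52],-8.6)
E
```

```text
shift [-0.4491 -0.357  -0.1   ] turn [ 0.      0.     -0.1945] | t 6.45 tcp [ 513.  -173.6    2. ] F [-1.19 -0.06  1.68] q [-0.55  0.43  1.82 -0.    0.89  1.79]
```

send_rows(
  series=[
    [0.3, [0, 0, -0.05], [0, 0, 0]],
    [0.3, [0, 0, -0.1], [0, 0, 0]],
    [0.3, [-0.06, -0.05, -0.1], [0, 0, -0.03]],
    [0.3, [-0.12, -0.1, -0.1], [0, 0, -0.06]],
    [0.3, [-0.18, -0.145, -0.1], [0, 0, -0.09]],
    [0.3, [-0.24, -0.19, -0.1], [0, 0, -0.12]],
    [0.3, [-0.3, -0.24, -0.1], [0, 0, -0.15]],
    [0.3, [-0.36, -0.286, -0.1], [0, 0, -0.18]],
    [0.3, [-0.41, -0.326, -0.1], [0, 0, -0.1945]],
    [0.3, [-0.449, -0.357, -0.1], [0, 0, -0.1945]],
    [0.3, [-0.449, -0.357, -0.1], [0, 0, -0.1945]],
    [0.3, [-0.449, -0.357, -0.1], [0, 0, -0.1945]],
  ],
)

```text
time: 7.65
tcp_pos: [473.3, 110.7, 51.8]
tcp_rot: [[0.989, -0.148, -0.0], [-0.148, -0.989, -0.0], [-0.0, 0.0, -1.0]]
force: [-0.0, -0.3, -1.7]
grip_width: 0.517
gripper_force: 20.0
```

```bash
cat > m.py <<'E'
from h import *
s=read_state();R=np.array(s["tcp_rot"]);print(s["time"],np.round(s["tcp_pos"],1),s["grip_width"],s["gripper_force"],np.round(s["force"],2))
im,d,W=wrist();cv2.imwrite("pics/w_last.png",im)
x,y,z=[W[...,i] for i in range(3)];mr=lambda q:cv2.minAreaRect(W[q][:,:2].astype(np.float32))
g=(d>0)&(x>540)&(x<730)&(y>0)&(y<170)
b=g&(z>37)&(z<47)&(x<630);print("bar",b.sum(),mr(b) if b.sum()>20 else 0,np.median(z[b]) if b.any() else 0)
t=g&(z>20)&(z<28)&(x>660);print("stop",t.sum(),mr(t) if t.sum()>20 else 0)
gd=g&(z>5)&(z<14)&(x>600)&(x<665)
u=np.radians(-8.6);ex=np.array([np.cos(u),np.sin(u)]);ey=np.array([-ex[1],ex[0]])
P=W[...,:2]-np.array([592.7,92.5]);gx,gy=P@ex,P@ey
q=g&(z>7)&(z<13)&(gx>12)&(gx<60)
for a in(15,25,35,45,55):
    k=q&(abs(gx-a)<4);l=gy[k&(gy<0)];h=gy[k&(gy>0)]
    print(a,np.round(np.percentile(l,[3,97]),1) if len(l)>5 else 0,np.round(np.percentile(h,[3,97]),1) if len(h)>5 else 0)
E
python3 m.py
```

```text
7.65 [473.3 110.7  51.8] 0.5174751068581874 19.968247711658478 [-0.03 -0.34 -1.71]
bar 3099 ((591.3930053710938, 92.542724609375), (78.84074401855469, 12.73104476928711), 81.34456634521484) 41.574883349672724
stop 0 0
15 [-36.1 -25. ] [24.7 35.9]
25 [-36.2 -24.6] [24.6 36.1]
35 0 0
45 0 0
55 0 0
```

send_rows(
  series=[
    [0.3, [0, 0, 0.04], [0, 0, 0]],
    [0.3, [0, 0, 0.075], [0, 0, 0]],
    [0.3, [0, 0, 0.09], [0, 0, 0]],
    [0.3, [0, 0, 0.096], [0, 0, 0]],
    [0.3, [0, 0, 0.1], [0, 0, 0]],
    [0.3, [0, 0, 0.1], [0, 0, 0]],
    [0.3, [0, 0, 0.1], [0, 0, 0]],
  ],
)

```text
time: 8.4
tcp_pos: [474.1, 110.4, 2.6]
tcp_rot: [[0.989, -0.15, 0.001], [-0.15, -0.989, -0.0], [0.001, -0.0, -1.0]]
force: [-0.6, -0.4, -1.1]
grip_width: 0.519
gripper_force: 20.0
```

send_rows(
  series=[
    [0.3, [0, 0, 0.0012], [0, 0, 0]],
    [0.3, [0, 0, 0.0012], [0, 0, 0]],
    [0.8, [0, 0, 0.0012], [0, 0, 0]],
    [0.8, [0, 0, 0.0012], [0, 0, 0]],
    [0.8, [0, 0, 0.0012], [0, 0, 0]],
    [0.8, [0, 0, 0.0012], [0, 0, 0]],
    [0.8, [0, 0, -0.05], [0, 0, 0]],
    [0.8, [0, 0, -0.1], [0, 0, 0]],
    [0.8, [0, 0, -0.1], [0, 0, 0]],
  ],
)

```text
time: 9.3
tcp_pos: [476.1, 110.5, 54.8]
tcp_rot: [[0.989, -0.149, 0.006], [-0.149, -0.989, -0.0], [0.006, -0.001, -1.0]]
force: [1.0, -0.2, 0.2]
grip_width: 0.799
gripper_force: 0.0
```

```bash
cat >> m.py <<'E'
q=(d>0)&(abs(z-17)<4)&(gx>-165)&(gx<-20)&(abs(gy)<40)&(im.min(2)>90)
rc=cv2.minAreaRect(np.stack([gx[q],gy[q]],-1).astype(np.float32))
print("holder in gauge",rc,"nose/rear",np.percentile(gx[q],[.5,99.5]),np.percentile(z[(d>0)&(gx>-150)&(gx<-30)&(abs(gy)<22)],[5,50,98]))
E
python3 m.py
```

```text
9.3 [476.1 110.5  54.8] 0.7994558288296877 0.0 [ 1.02 -0.19  0.16]
bar 2990 ((591.529052734375, 92.3743896484375), (78.69617462158203, 12.845863342285156), 81.35698699951172) 41.58687119907289
stop 0 0
15 [-36.1 -24.7] [24.6 36.1]
25 [-36.1 -24.7] [24.4 36.3]
35 [-44.5 -24.9] [24.6 44.6]
45 0 0
55 0 0
holder in gauge ((-98.08644104003906, 1.0053024291992188), (46.5430793762207, 99.4742202758789), 89.41960906982422) nose/rear [-147.1739193   -48.79845481] [ -0.51706934 138.72235454 166.53006545]
```

View pics/w_last.png

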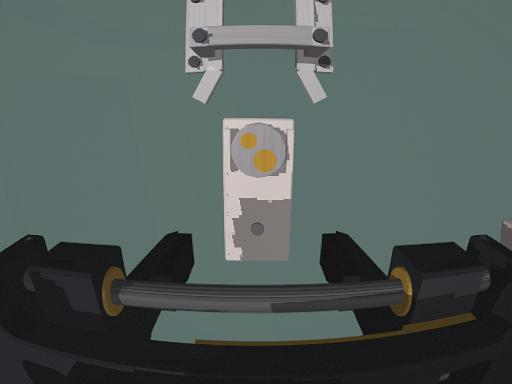

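```bash
python3 - <<'E'
from h import *
plan([422.5,118,55],-8.6);plan([422.5,118,3],-8.6);print(read_state()["tcp_rot"])
E
```

```text
shift [-0.106   0.0009 -0.0037] turn [-0.0002 -0.0012  0.0001] | t 9.35 tcp [475.  110.5  53.3] F [-0.65  0.47  0.74] q [-0.02  0.24  1.95 -0.    0.95  1.71]
shift [-0.1064  0.0009  0.1003] turn [-0.0002 -0.0012  0.0001] | t 9.35 tcp [475.  110.5  53.3] F [-0.65  0.47  0.74] q [-0.02  0.24  1.95 -0.    0.95  1.71]
[[ 9.88777275e-01 -1.49351130e-01  3.70674785e-03]
 [-1.49351939e-01 -9.88784099e-01 -5.92540873e-05]
 [ 3.67402299e-03 -4.95020882e-04 -9.99993128e-01]]
```

send_rows(
  series=[
    [0, [-0.05, 0, 0], [0, 0, 0]],
    [0, [-0.103, 0, 0], [0, 0, 0]],
    [0, [-0.103, 0, 0], [0, 0, 0]],
    [0, [-0.103, 0, 0], [0, 0, 0]],
    [0, [-0.103, 0, 0], [0, 0, 0]],
    [0, [-0.103, 0, 0], [0, 0, 0]],
    [0, [-0.103, 0, 0.03], [0, 0, 0]],
    [0, [-0.103, 0, 0.06], [0, 0, 0]],
    [0, [-0.103, 0, 0.085], [0, 0, 0]],
    [0, [-0.103, 0, 0.098], [0, 0, 0]],
    [0, [-0.103, 0, 0.098], [0, 0, 0]],
    [0, [-0.103, 0, 0.098], [0, 0, 0]],
  ],
  force=20,
)

```text
time: 10.55
tcp_pos: [422.9, 118.2, 3.1]
tcp_rot: [[0.989, -0.149, -0.0], [-0.149, -0.989, 0.0], [-0.0, -0.0, -1.0]]
force: [0.1, -0.1, 1.1]
grip_width: -0.0
gripper_force: 0.0
```

```bash
cat > st.py <<'E'
from h import *
s=read_state();u=np.radians(-8.6);ex=np.array([np.cos(u),np.sin(u)]);p=s["tcp_pos"][:2]-np.array([592.7,92.5])
print(s["time"],"gauge xy",p@ex,p@np.array([-ex[1],ex[0]]),"z",s["tcp_pos"][2],"Fx",np.array(s["force"])[:2]@ex,np.round(s["force"],2),s["grip_width"],s["gripper_force"])
E
python3 st.py
```

```text
10.55 gauge xy -171.75407419045922 -0.01623399116830626 z 3.069929768478356 Fx 0.12878408886471115 [ 0.12 -0.07  1.1 ] -0.00015632419052564713 0.0
```

send_rows(
  series=[
    [0, [0.008, 0, 0], [0, 0, 0]],
    [0, [0.016, 0, 0], [0, 0, 0]],
    [0, [0.024, 0, 0], [0, 0, 0]],
    [0, [0.032, 0, 0], [0, 0, 0]],
    [0, [0.04, 0, 0], [0, 0, 0]],
    [0, [0.048, 0, 0], [0, 0, 0]],
    [0, [0.056, 0, 0], [0, 0, 0]],
    [0, [0.064, 0, 0], [0, 0, 0]],
    [0, [0.072, 0, 0], [0, 0, 0]],
    [0, [0.08, 0, 0], [0, 0, 0]],
    [0, [0.088, 0, 0], [0, 0, 0]],
    [0, [0.096, 0, 0], [0, 0, 0]],
  ],
)

```text
time: 11.75
tcp_pos: [470.4, 111.0, 2.9]
tcp_rot: [[0.989, -0.149, -0.0], [-0.149, -0.989, -0.0], [-0.0, 0.0, -1.0]]
force: [-0.5, -0.8, -0.6]
grip_width: 0.006
gripper_force: 0.2
```

```bash
python3 st.py; python3 m.py | tail -1
```

```text
11.75 gauge xy -123.70789243966011 -0.035824890556195754 z 2.9364602585249013 Fx -0.3591099806973907 [-0.48 -0.78 -0.56] 0.0059588363235831485 0.23996278177946806
holder in gauge ((-66.63510131835938, 1.2923126220703125), (46.5605354309082, 93.18060302734375), 89.8387680053711) nose/rear [-112.31107176  -22.15111597] [ 16.36566336  82.79280733 114.19000911]
```

send_rows(
  series=[
    [0, [0.006, 0, 0], [0, 0, 0]],
    [0, [0.012, 0, 0], [0, 0, 0]],
    [0, [0.018, 0, 0], [0, 0, 0]],
    [0, [0.024, 0, 0], [0, 0, 0]],
    [0, [0.03, 0, 0], [0, 0, 0]],
    [0, [0.036, 0, 0], [0, 0, 0]],
    [0, [0.042, 0, 0], [0, 0, 0]],
    [0, [0.048, 0, 0], [0, 0, 0]],
    [0, [0.054, 0, 0], [0, 0, 0]],
    [0, [0.06, 0, 0], [0, 0, 0]],
    [0, [0.066, 0, 0], [0, 0, 0]],
    [0, [0.072, 0, 0], [0, 0, 0]],
  ],
)

```text
time: 13.0
tcp_pos: [505.9, 105.6, 3.0]
tcp_rot: [[0.989, -0.149, 0.0], [-0.149, -0.989, -0.0], [0.0, 0.0, -1.0]]
force: [0.2, 0.1, 0.1]
grip_width: 0.002
gripper_force: 0.2
```

```bash
python3 st.py; python3 m.py | tail -1
```

```text
13.0 gauge xy -87.76470206462477 -0.016377569967918504 z 2.966143565248821 Fx 0.14501505851359872 [0.17 0.13 0.12] 0.0018035171926562097 0.187648352002725
holder in gauge ((-48.5782470703125, 1.3655319213867188), (57.14790725708008, 46.62379455566406), 0.00122694147285074) nose/rear [-76.41886609 -20.12090967] [ 16.30792995  91.05088567 114.38436307]
```

```bash
python3 - <<'E'
from h import *
u=np.radians(-8.6);ex=np.array([np.cos(u),np.sin(u)]);ey=np.array([-ex[1],ex[0]])
for n in("top","scene"):
    im=cv2.imread(f"pics/{n}0.png");W=world(n,np.load(n+".npy"));P=W[...,:2]-np.array([592.7,92.5]);gx,gy,z=P@ex,P@ey,W[...,2]
    q=(abs(gy)<20)&(gx>30)&(gx<80)&(im.max(2)<75)
    print(n,q.sum(),np.percentile(gx[q],[0,5,25,50,75,100]) if q.any() else 0,np.median(z[q]))
    q=(abs(gy)<17)&(gx>30)&(gx<85)&(z>8);print(np.c_[gx[q],gy[q],z[q],im.max(2)[q]][np.argsort(gx[q])][:25].round().astype(int).tolist())
E
```

```text
top 18 [42.83926927 42.97351907 43.1295216  43.30353696 43.62612342 44.00728882] 11.555086666230679
[[43, 13, 13, 56], [43, 1, 9, 64], [43, 5, 17, 68], [43, 8, 15, 69], [43, -2, 10, 59], [43, -15, 18, 74], [43, -12, 16, 71], [43, -7, 13, 63], [43, 15, 19, 80], [43, -4, 10, 58], [43, 16, 8, 64], [44, 11, 11, 63], [44, 3, 15, 73], [44, -9, 13, 70], [44, 0, 15, 77], [44, -2, 16, 82], [44, 10, 18, 88], [44, 5, 21, 90], [44, -5, 17, 84], [45, 13, 16, 85], [45, -7, 17, 89], [45, -9, 17, 91], [45, 8, 16, 90], [46, -12, 17, 91], [46, 3, 17, 99]]
scene 36 [43.74346489 46.35798582 48.11903212 48.6117969  49.1293427  50.02485298] 11.637649604744393
[[43, 5, 17, 95], [43, -11, 17, 105], [43, 15, 16, 88], [44, -7, 18, 97], [44, 15, 11, 74], [44, 16, 9, 76], [44, 12, 18, 88], [44, 9, 18, 93], [44, 16, 14, 78], [44, -16, 18, 113], [45, -3, 19, 95], [45, 4, 18, 86], [45, -2, 17, 96], [45, 8, 18, 83], [46, 11, 17, 81], [46, -5, 18, 96], [46, 2, 20, 91], [46, 2, 17, 86], [46, 15, 9, 59], [46, -7, 19, 90], [46, -11, 17, 80], [46, 15, 13, 58], [47, 6, 17, 78], [47, -13, 19, 87], [47, 16, 19, 78]]
```

send_rows(
  series=[
    [0, [0.004, 0, 0], [0, 0, 0]],
    [0, [0.008, 0, 0], [0, 0, 0]],
    [0, [0.012, 0, 0], [0, 0, 0]],
    [0, [0.016, 0, 0], [0, 0, 0]],
    [0, [0.02, 0, 0], [0, 0, 0]],
    [0, [0.024, 0, 0], [0, 0, 0]],
    [0, [0.028, 0, 0], [0, 0, 0]],
    [0, [0.032, 0, 0], [0, 0, 0]],
    [0, [0.032, 0, 0], [0, 0, 0]],
  ],
)

```text
time: 13.95
tcp_pos: [522.0, 103.2, 3.0]
tcp_rot: [[0.989, -0.15, 0.001], [-0.15, -0.989, -0.0], [0.001, -0.0, -1.0]]
force: [0.5, 0.2, 0.8]
grip_width: 0.005
gripper_force: 0.0
```

send_rows(
  series=[
    [0, [0.001, 0, 0], [0, 0, 0]],
    [0, [0.002, 0, 0], [0, 0, 0]],
    [0, [0.003, 0, 0], [0, 0, 0]],
    [0, [0.004, 0, 0], [0, 0, 0]],
    [0, [0.005, 0, 0], [0, 0, 0]],
    [0, [0.005, 0, 0], [0, 0, 0]],
  ],
)

```text
time: 14.55
tcp_pos: [524.1, 102.9, 2.9]
tcp_rot: [[0.989, -0.149, 0.0], [-0.149, -0.989, -0.0], [0.0, 0.0, -1.0]]
force: [-0.3, -0.5, -0.1]
grip_width: 0.003
gripper_force: 0.1
```

```bash
python3 st.py
```

```text
14.55 gauge xy -69.42545547765428 -0.03054154273041476 z 2.947426198383507 Fx -0.2660514020276885 [-0.35 -0.52 -0.15] 0.003173399538232363 0.06967381574213505
```

Noise is about 1 N. Continue in 1 mm calls.

send_rows(
  series=[
    [0, [0.0007, 0, 0], [0, 0, 0]],
    [0, [0.0014, 0, 0], [0, 0, 0]],
    [0, [0.002, 0, 0], [0, 0, 0]],
    [0, [0.002, 0, 0], [0, 0, 0]],
  ],
)

```text
time: 14.95
tcp_pos: [525.0, 102.7, 3.0]
tcp_rot: [[0.989, -0.149, 0.0], [-0.149, -0.989, 0.0], [0.0, -0.0, -1.0]]
force: [-0.7, 1.1, 0.8]
grip_width: 0.004
gripper_force: 0.1
```

send_rows(
  series=[
    [0, [0.0007, 0, 0], [0, 0, 0]],
    [0, [0.0014, 0, 0], [0, 0, 0]],
    [0, [0.002, 0, 0], [0, 0, 0]],
    [0, [0.002, 0, 0], [0, 0, 0]],
  ],
)

```text
time: 15.35
tcp_pos: [525.8, 102.6, 2.9]
tcp_rot: [[0.989, -0.149, -0.0], [-0.149, -0.989, 0.0], [-0.0, 0.0, -1.0]]
force: [-1.6, 0.9, 0.5]
grip_width: 0.01
gripper_force: 0.7
```

send_rows(
  series=[
    [0, [0.0005, 0, 0], [0, 0, 0]],
    [0, [0.001, 0, 0], [0, 0, 0]],
    [0, [0.001, 0, 0], [0, 0, 0]],
    [0, [0.001, 0, 0], [0, 0, 0]],
  ],
)

```text
time: 15.75
tcp_pos: [526.0, 102.6, 2.9]
tcp_rot: [[0.989, -0.149, -0.001], [-0.149, -0.989, 0.0], [-0.001, 0.0, -1.0]]
force: [-3.8, 1.0, 3.4]
grip_width: 0.005
gripper_force: 2.0
```

send_rows(
  series=[
    [0, [0.0005, 0, 0], [0, 0, 0]],
    [0, [0.001, 0, 0], [0, 0, 0]],
    [0, [0.001, 0, 0], [0, 0, 0]],
    [0, [0.001, 0, 0], [0, 0, 0]],
  ],
)

```text
time: 16.15
tcp_pos: [526.3, 102.5, 2.8]
tcp_rot: [[0.989, -0.149, -0.001], [-0.149, -0.989, 0.0], [-0.001, 0.0, -1.0]]
force: [-4.6, 0.6, 4.7]
grip_width: 0.003
gripper_force: 2.8
```

send_rows(
  series=[
    [0, [0.0005, 0, -0.0002], [0, 0, 0]],
    [0, [0.001, 0, -0.0004], [0, 0, 0]],
    [0, [0.001, 0, -0.0004], [0, 0, 0]],
    [0, [0.001, 0, -0.0004], [0, 0, 0]],
  ],
)

```text
time: 16.55
tcp_pos: [526.4, 102.5, 2.9]
tcp_rot: [[0.989, -0.149, -0.002], [-0.149, -0.989, 0.0], [-0.002, 0.0, -1.0]]
force: [-6.7, 0.9, 4.0]
grip_width: 0.006
gripper_force: 3.1
```

Add 0.3 mm and hold 1.1 s.

send_rows(
  series=[
    [0, [0.0004, 0, -0.0003], [0, 0, 0]],
    [0, [0.0007, 0, -0.0005], [0, 0, 0]],
    [0, [0.0007, 0, -0.0005], [0, 0, 0]],
    [0, [0.0007, 0, -0.0005], [0, 0, 0]],
    [0, [0.0007, 0, -0.0005], [0, 0, 0]],
    [0, [0.0007, 0, -0.0005], [0, 0, 0]],
  ],
)

```text
time: 17.15
tcp_pos: [526.4, 102.4, 2.9]
tcp_rot: [[0.989, -0.149, -0.003], [-0.149, -0.989, 0.0], [-0.003, 0.0, -1.0]]
force: [-6.6, 0.9, 3.5]
grip_width: 0.004
gripper_force: 3.2
```

```bash
python3 st.py; python3 m.py|tail -1
```

```text
17.15 gauge xy -67.06509976341057 -0.08152480629465231 z 2.879279178201695 Fx -6.66506160097634 [-6.6   0.9   3.45] 0.004231803836983433 3.173683136701584
holder in gauge ((-38.13121795654297, 1.3648929595947266), (36.27748107910156, 46.471797943115234), 0.03287025913596153) nose/rear [-55.84329129 -20.20937883] [ 15.9478418   94.44338915 114.29864095]
```

send_rows(
  series=[
    [0, [0.0004, 0, 0], [0, 0, 0]],
    [0, [0.0008, 0, 0], [0, 0, 0]],
    [0, [0.0008, 0, 0], [0, 0, 0]],
    [0, [0.0008, 0, 0], [0, 0, 0]],
    [0, [0.0008, 0, 0], [0, 0, 0]],
    [0, [0.0008, 0, 0], [0, 0, 0]],
    [0, [0.0008, 0, 0], [0, 0, 0]],
    [0, [0.0008, 0, 0], [0, 0, 0]],
    [0, [0.0008, 0, 0], [0, 0, 0]],
    [0, [0.0008, 0, 0], [0, 0, 0]],
    [0, [0.0008, 0, 0], [0, 0, 0]],
    [0, [0.0008, 0, 0], [0, 0, 0]],
  ],
)

```text
time: 18.4
tcp_pos: [526.5, 102.4, 2.9]
tcp_rot: [[0.989, -0.149, -0.003], [-0.149, -0.989, 0.0], [-0.003, 0.0, -1.0]]
force: [-7.6, -0.1, 4.2]
grip_width: 0.005
gripper_force: 3.7
```

```bash
python3 st.py
```

```text
18.4 gauge xy -66.92862514706744 -0.07713339917738793 z 2.8786063796766395 Fx -7.460234979667493 [-7.56 -0.13  4.2 ] 0.004621744085330058 3.7047209590673447
```

send_rows(
  series=[
    [0, [0, 0, 0], [0, 0, 0]],
    [0, [0, 0, 0], [0, 0, 0]],
    [0, [0, 0, 0], [0, 0, 0]],
    [0, [0, 0, 0], [0, 0, 0]],
    [0, [0, 0, 0], [0, 0, 0]],
    [0, [-0.001, 0, 0], [0, 0, 0]],
    [0, [-0.002, 0, 0], [0, 0, 0]],
    [0, [-0.003, 0, 0], [0, 0, 0]],
    [0, [-0.004, 0, 0], [0, 0, 0]],
    [0, [-0.005, 0, 0], [0, 0, 0]],
    [0, [-0.006, 0, 0], [0, 0, 0]],
    [0, [-0.008, 0, 0], [0, 0, 0]],
  ],
)

```text
time: 19.6
tcp_pos: [525.4, 102.8, 3.9]
tcp_rot: [[0.989, -0.15, 0.002], [-0.15, -0.989, -0.0], [0.002, -0.0, -1.0]]
force: [-0.5, -0.8, 0.7]
grip_width: 0.006
gripper_force: 0.0
```

send_rows(
  series=[
    [0, [-0.01, 0, 0], [0, 0, 0]],
    [0, [-0.03, 0, 0], [0, 0, 0]],
    [0, [-0.06, 0, 0], [0, 0, 0]],
    [0, [-0.1, 0, 0], [0, 0, 0]],
    [0, [-0.1, 0, -0.08], [0, 0, 0]],
    [0, [-0.1, 0, -0.16], [0, 0, 0]],
    [0, [-0.1, 0, -0.16], [0, 0, 0]],
    [0, [-0.1, 0, -0.16], [0, 0, 0]],
    [0, [-0.1, 0, -0.16], [0, 0, 0]],
  ],
)

```text
time: 20.5
tcp_pos: [473.6, 110.4, 82.5]
tcp_rot: [[0.989, -0.149, -0.002], [-0.149, -0.989, 0.0], [-0.002, 0.0, -1.0]]
force: [-0.1, 0.4, 0.4]
grip_width: 0.006
gripper_force: 0.0
```

```bash
python3 st.py; python3 - <<'E'
from h import *
im,d,W=wrist();cv2.imwrite("pics/wf.png",im)
u=np.radians(-8.6);ex=np.array([np.cos(u),np.sin(u)]);ey=np.array([-ex[1],ex[0]])
P=W[...,:2]-np.array([592.2,92.5]);gx,gy,z=P@ex,P@ey,W[...,2]
q=(d>0)&(abs(z-17)<4)&(gx>-90)&(gx<-8)&(abs(gy)<23.8)&(im.min(2)>90)
rc=cv2.minAreaRect(np.stack([gx[q],gy[q]],-1).astype(np.float32));print(rc,np.percentile(gx[q],[.5,2]),np.median(z[q]))
E
```

```text
20.5 gauge xy -120.38606090304519 -0.12697172688049463 z 82.4801244843229 Fx -0.13569699409624286 [-0.08  0.36  0.39] 0.005759068129731633 0.0
((-32.39386749267578, 0.9820270538330078), (45.609718322753906, 48.682899475097656), 89.95942687988281) [-56.66891123 -55.90062558] 17.063062587475116
```

View pics/wf.png

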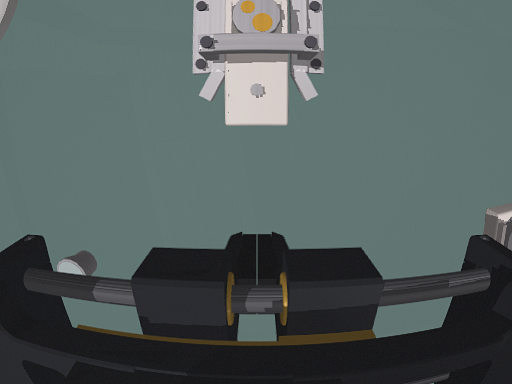

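The picture shows the holder square in the channel, with the movement past the bar at (257,15) and the rear edge at row 124. The fingers are clear of everything.

```bash
python3 -c "
from plant import order
print(order.sign_off())"
```

```text
the job is handed in; nothing more can be done
None
```

The holder lies square in the channel against the sprung stop (nose about 43 mm past the bar). It was pressed at about 7.5 N for over a second and then released. The job is handed in, but the hand-in call returned no verdict.

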